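# Weigh the mount bracket, then hold it home in the corner of the bonding jig

## Robot

A 6-joint arm with a two-finger parallel gripper is mounted at the origin on a cart in front of the work surface, level with it; the furniture and walls round the work are solid. World frame = base frame: x ahead of the robot, y to its left, z up, the work surface at z = 0. Lengths are in m, angles in rad, forces in N, time in s.
With the tool pointing down it reaches from about 0.225 to 0.725 m from the base axis. Payload 3.1 kg.
Tool frame: the origin (TCP) lies at the very end of the fingers, on their centre line; the grasp point (between the pads) lies 19 mm behind it (r.pinch_z is the distance from the TCP to the grasp point, in m); z points along the fingers, y is the direction in which the jaws open and shut (so a half turn about z gives the same grasp; the last joint's range is limited). The gripper opens to 85 mm and grips with 20 to 120 N. Pads are 22 mm wide; open, the fingers measure 114 mm over their backs; the gripper's body (76 mm by 85 mm) begins 54 mm behind the grasp point. The pads swing forward as they close: fully open they stand 13 mm farther back than shut.
Start: joints at [-1.466, 0.048, 0.099, 1.622, 0, 1.443], TCP at [0.121, -0.511, 0.231] pointing down, gripper open.
Joint ranges: [-2.91, 2.91], [-0.99, 1.94], [-1.21, 1.42], [-2.12, 2.29], [-1.49, 1.47], [-3.14, 3.14]. Speed limits (rad/s): [2.79, 2.79, 3.14, 3.14, 3.14, 3.14].

## Interface

Orientations are given as a unit quaternion [x, y, z, w].
In Python, from plant import r, hand, camera, camera_params, workorder gives the robot as it stands. The module is installed in compiled form; this text tells all that it offers. Calls block until the motion is done:
- r.movep(position, orientation): joint-space move of the TCP to a pose.
- r.movel(position, ori=None, v=0.15, guard=None): straight line of the TCP; ori=None keeps the orientation; v is the mean speed in m/s. With guard (N) it stops when the force on the tool has changed by that much, and returns True; else False.
- r.movej(angles): joint-space move.
- hand.gripper_to(opening, squeeze=None): opening from 0.0 (shut) to 1.0 (fully open); squeeze is the grip in N (None keeps the last); returns when the fingers have stopped.
- r.wait(seconds).
- r.inverse_kinematics(position, orientation): joint angles nearest the present ones, or None.
- r.observe(): the state.
- camera(name): name is "scene" or "top" or "wrist"; returns the picture (384x512x3 uint8, red, green, blue); there is no depth.
- camera_params(name): a dict with "K" (3x3 intrinsics, pixels), "R" (3x3) and "t" (3): a world point X has camera coordinates R X + t. Camera axes: x right, y down, z forward; pixel columns grow to the right and rows downward; lengths in m; the calibration is good to about 2 mm. A picture is of the moment at which its call begins: read the wrist's pose just before it. camera_params takes no time and is no camera call; for the wrist camera it gives the pose at the moment of the call.
A pose or a line that the arm cannot do raises r.IKError and nothing moves.
- workorder.hand_in(): hands the job in, once; it reports no verdict.
The state is a dict: "clock": time; "joints": joint angles; "joint_velocities": joint speeds; "joint_torque": joint torques, N m; "ee_pos": TCP position; "orientation": TCP orientation; "wrist_force": force on the tool from outside, world axes, zero at the start; "ft_torque": the same for the moment, N m; "width": opening from 0.0 (shut) to 1.0 (fully open).
Only numpy, scipy, OpenCV 4.12 (cv2) and the standard library are available. Lean on these libraries where they do the work, as an engineer would, in place of code of your own. Each camera call takes 0.05 s, during which the arm holds its last target.

## Task

Weigh the aluminium mount bracket before bonding: set it upright in the middle of the balance pan, let go of it and leave it alone on the pan for about a second. Then lay it flat on the base of the bonding jig, its long edge along the long fence, and press it into the corner so that it bears firmly on both fences at once; finish while still holding and pressing it there, as for the glue to set, without letting go. Leave the white block, tin, small cup and pencil where they stand.

Things in the scene. Friction and masses are not known exactly. Their poses are not given: they have to be found in the camera images.
- bracket: Bare aluminium bracket, about 0.2 kg: flat foot 80 x 54 x 10 mm with one upright web, 12 mm thick and 50 mm long, on the middle of the foot along its long direction; height 51 mm in all. Origin: centre of the foot's underside; x along the 80 mm (and the web), y across (web faces at +-6 mm), z up; the same after a half turn. Starts upright on the worktop; grasp the web across its 12 mm
- jig: Bonding jig, fixed: dark steel base plate 130 (x) x 150 (y) x 10 mm with two low bare aluminium fences, 15 mm high, all faced with slippery release film. Origin: centre of the base's underside; x points to the long fence (away from the robot), y to the short fence (robot's left), z up; turned about z by up to 0.4 rad. Jig and balance may change places
- long_fence: The long fence of the jig, 14 x 140 x 15 mm, along the jig's y axis near its +x edge. Origin: centre of its underside, which is on the base plate; axes as the jig's. Its working face is 7 mm to -x of the origin, at jig x = 45 mm
- short_fence: The short fence of the jig, 80 x 14 x 15 mm, along the jig's x axis near its +y edge. Origin: centre of its underside, which is on the base plate; axes as the jig's. Its working face is 7 mm to -y of the origin, at jig y = 55 mm
- jig_corner (a point): The inner corner where the planes of the two working faces meet, at the height of the base plate's top (10 mm above the worktop); axes as the jig's, the free side lies to -x and -y. The seated bracket's centre is 27 mm from the corner along -x and 40 mm along -y
- balance: Compact laboratory balance, grey, fixed to the worktop, 140 (x) x 150 (y) x 34 mm, with a round steel pan above it, 110 mm across, and display and keys along the edge nearest the robot. Origin: centre of the underside; the pan's centre is 12 mm to +x of it; turned about z by up to 0.4 rad
- pan_centre (a point): Centre of the top face of the pan, 51 mm above the worktop when empty; moves down with the pan
- pan (a joint): How far the sprung pan is pressed down, m: 0 empty, about 0.003 with the bracket on it, 0.008 at its stop; spring 600 N/m
- white_block: Bystander: white plastic block 50 x 50 x 46 mm, at the front left; origin: centre of the underside
- polish_tin: Bystander: low round tin, 64 mm across, 24 mm high, at the front right; origin: centre of the underside
- steel_cup: Bystander: small round lidded dish, 37 mm across, 37 mm high, behind the work; origin: centre of the underside
- pencil: Bystander: pencil 136 mm long, 7 mm thick, lying along the front edge of the worktop; origin: its middle, at the underside
There are look-alikes about, which are no part of the job. Leave any blue look-alike of the bracket alone.

How it is judged:
On the way:
1. The bracket stands by itself on the pan, upright, its centre within 12 mm of the pan's centre, still and out of the fingers, for half a second (horizontal distance between bracket and pan_centre below 0.012 m and z of bracket in the frame of pan_centre below 0.003 m and value of joint pan above 0.001 m and angle between bracket's own z axis and vertical below 0.05 rad and linear speed of bracket below 0.02 m/s and contact force between each of the arm, the fingers and bracket below 0.05 N), for 0.5 s.
At the end, for the whole second after the job is handed in: The bracket lies flat on the jig's base (within 2.5 mm and 0.04 rad), its long side along the long fence within 0.035 rad, its centre within 2.5 mm of the seated place, at rest, still in touch with the fingers (over 1.5 N), and bearing on each fence with more than 1.5 N, all through the last second (contact force between bracket and long_fence above 1.5 N and contact force between bracket and short_fence above 1.5 N and contact force between the fingers and bracket above 1.5 N and x of bracket in the frame of jig_corner between -0.0295 and -0.0245 m and y of bracket in the frame of jig_corner between -0.0425 and -0.0375 m and z of bracket in the frame of jig_corner below 0.0025 m and angle between the x axis of bracket and the y axis of jig, either way round below 0.035 rad and angle between bracket's own z axis and vertical below 0.04 rad and linear speed of bracket below 0.01 m/s); the arm keeps its last pose, push and grip.
It fails at once if The white block, the tin, the small cup or the pencil is moved more than 30 mm (distance of any of white_block, polish_tin, steel_cup, pencil from where it was at the start of the episode above 0.03 m).
It also fails if it takes over 58 s, if anything falls off the work surface, if the arm or the gripper's body presses on something with over 40 N, if the wrist force passes 120 N, or if a joint passes its speed limit or range.

## Working session

There is one attempt and no reset: what is moved stays moved. The work goes in short steps, each a Python script; the robot and the scene stay as the last script left them, time stands still between calls to the robot, and variables do not carry over. Pictures are saved under pics/ and viewed, and the job is handed in when it is done.

```bash
mkdir -p pics; ls; python3 - <<'E'
from plant import r, hand, camera, camera_params, workorder
import cv2,numpy as np
for n in ["scene","top"]:
    im=camera(n); cv2.imwrite(f"pics/{n}0.png",cv2.resize(im[:,:,::-1],(800,600),interpolation=cv2.INTER_CUBIC)); np.save(f"pics/{n}0.npy",im)
    print(n,camera_params(n))
s=r.observe(); print(s["clock"],s["wrist_force"],s["width"],r.pinch_z,s["orientation"])
E
```

```text
pics
scene {'K': array([[493.36894313,   0.        , 251.68916396],
       [  0.        , 493.36894313, 188.97463704],
       [  0.        ,   0.        ,   1.        ]]), 'R': array([[ 0.46039257, -0.88736852,  0.0248153 ],
       [-0.41707512, -0.24089828, -0.87636543],
       [ 0.78363705,  0.39312229, -0.48100711]]), 't': array([-0.36807669,  0.26145978,  0.85460285])}
top {'K': array([[493.0314223 ,   0.        , 252.50948227],
       [  0.        , 493.0314223 , 179.6412774 ],
       [  0.        ,   0.        ,   1.        ]]), 'R': array([[ 1.46232815e-02, -9.99892902e-01, -5.86048965e-04],
       [-9.88773099e-01, -1.43734826e-02, -1.48731843e-01],
       [ 1.48707491e-01,  2.75441706e-03, -9.88877391e-01]]), 't': array([-0.12960677,  0.53749191,  1.37147366])}
0.1 [-0.14203122  0.57987783  0.7300163 ] 1.0020938502376924 0.0187 [ 9.93232133e-01  1.16141030e-01  9.80707939e-06 -1.09171380e-03]
```

View pics/scene0.png

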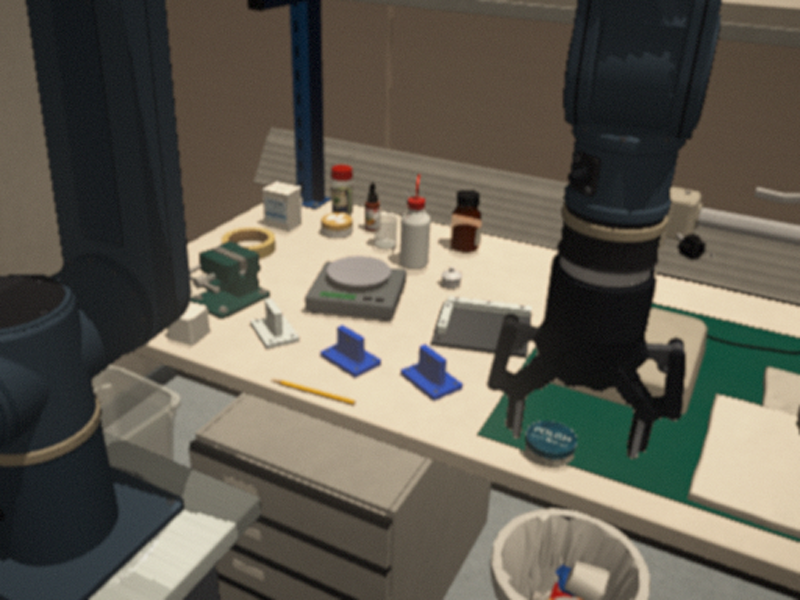

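View pics/top0.png

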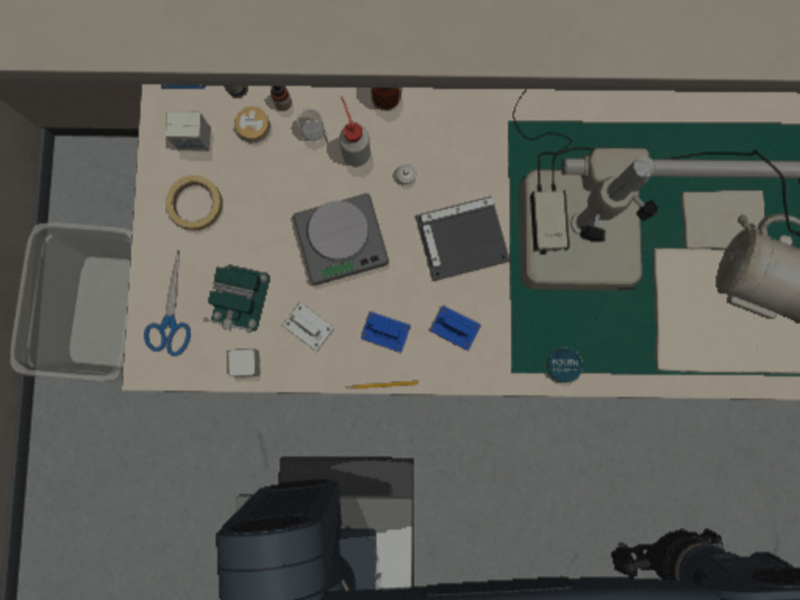

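The top view shows the silver bracket at about (308,326), the balance at (340,238), the jig at (462,238) and two blue look-alikes at (385,331) and (455,327). I'll enlarge these next.

```bash
cat > h.py <<'E'
import numpy as np,cv2
from plant import r, hand, camera, camera_params, workorder
from scipy.spatial.transform import Rotation as Ro
def ray(name,uv,z,P=None):
    P=P or camera_params(name); K,R,t=P["K"],P["R"],P["t"]
    d=R.T@np.linalg.inv(K)@np.array([uv[0],uv[1],1.]); c=-R.T@t
    return c+d*(z-c[2])/d[2]
def proj(name,X,P=None):
    P=P or camera_params(name); q=P["K"]@(P["R"]@np.asarray(X,float)+P["t"]); return q[:2]/q[2]
def down(yaw): # tool z down; tool y axis (jaw) at angle yaw in world xy
    y=np.array([np.cos(yaw),np.sin(yaw),0]);z=np.array([0,0,-1.]);x=np.cross(y,z)
    return Ro.from_matrix(np.stack([x,y,z],1)).as_quat()
def crop(im,u0,v0,w,h,s,fn):
    c=cv2.resize(np.ascontiguousarray(im[v0:v0+h,u0:u0+w,::-1]),None,fx=s,fy=s,interpolation=cv2.INTER_CUBIC); cv2.imwrite(fn,c)
E
python3 - <<'E'
from h import *
im=np.load("pics/top0.npy")
crop(im,175,115,160,120,5,"pics/topc.png")
for n,uv,z in [("balance",(340,238),.034),("brk",(308,326),.0),("jig",(462,238),.01),("cup",(405,174),.03)]:
    print(n,ray("top",(uv[0]*.64,uv[1]*.64),z))
E
```

```text
balance [ 0.61889528 -0.01933802  0.034     ]
brk [0.45739595 0.03881736 0.        ]
jig [ 0.62719037 -0.24779675  0.01      ]
cup [ 0.74448883 -0.13845804  0.03      ]
```

View pics/topc.png

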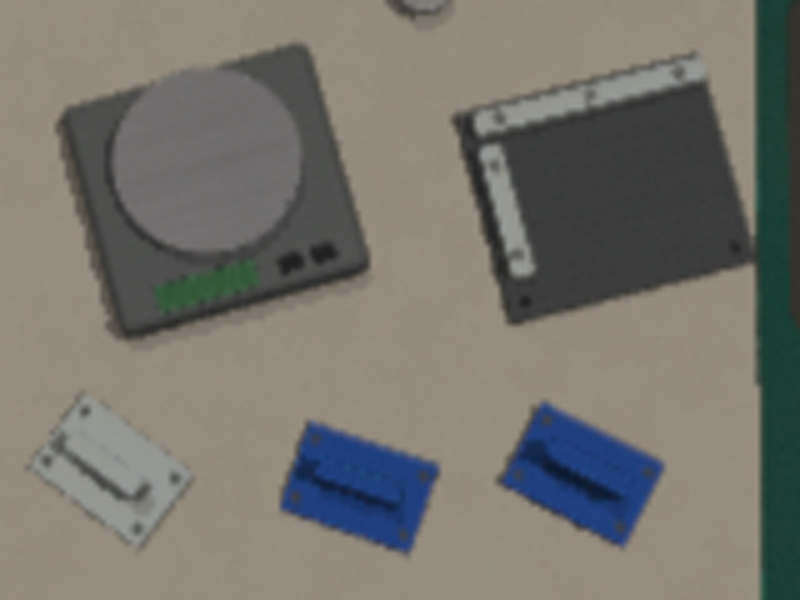

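```bash
python3 - <<'E'
from h import *
f=lambda u,v,z: ray("top",(175+(u+.5)/5-.5,115+(v+.5)/5-.5),z)[:2]
C=np.array([f(*p,.010) for p in [(85,393),(193,478),(138,550),(28,465)]])
print("brk",C.mean(0),[np.linalg.norm(C[i]-C[i-1]) for i in range(4)],np.arctan2(*(C[1]-C[0])[::-1]),np.arctan2(*(C[2]-C[3])[::-1]))
C=np.array([f(*p,.010) for p in [(455,113),(700,53),(754,262),(512,323)]])
print("jig",C.mean(0),[np.linalg.norm(C[i]-C[i-1]) for i in range(4)],np.arctan2(*(C[0]-C[1])[::-1]),np.arctan2(*(C[3]-C[2])[::-1]),np.arctan2(*(C[0]-C[3])[::-1]))
print("pan",f(206,160,.051),f(108,160,.051),f(303,160,.051),f(206,66,.051),f(206,254,.051))
C=np.array([f(*p,.034) for p in [(65,115),(305,45),(368,265),(128,330)]])
print("bal",C.mean(0),[np.linalg.norm(C[i]-C[i-1]) for i in range(4)],np.arctan2(*(C[0]-C[1])[::-1]),np.arctan2(*(C[3]-C[2])[::-1]))
E
```

```text
brk [0.45584433 0.03862605] [np.float64(0.05302960621443312), np.float64(0.08060161002749743), np.float64(0.052054151631414206), np.float64(0.08116671838700527)] -2.2193741226193477 -2.207259586087491
jig [ 0.62814078 -0.24773269] [np.float64(0.13009593406054568), np.float64(0.15038531434827174), np.float64(0.1295755140238233), np.float64(0.14690385826421395)] 1.830884489549931 1.8345122456200564 0.2699019176758151
pan [ 0.63204644 -0.01504025] [0.63123104 0.04120927] [ 0.63285348 -0.07071316] [ 0.68747085 -0.01361565] [ 0.57726057 -0.01644844]
bal [ 0.61929126 -0.02021859] [np.float64(0.13243441822633206), np.float64(0.1457943315068107), np.float64(0.13581736959144708), np.float64(0.14307494138368373)] 1.8772196841795408 1.8536778060574282
```

Measured sizes match the description: foot 80×53 mm, jig plate 148×130 mm, pan 111 mm. I'll move over the bracket and check it with the wrist camera.

```bash
python3 - <<'E'
from h import *
for nm,p in [("brk",(.4558,.0386,.22)),("brk",(.4558,.0386,.018)),("pan",(.6315,-.0155,.15)),("pan",(.6315,-.0155,.07)),("jig",(.63,-.25,.15)),("jig",(.63,-.25,.03))]:
  for y in [-.643,2.499,.262,.262+np.pi,0.262-np.pi,1.8,-1.3]:
    q=r.inverse_kinematics(p,down(y)); print(nm,p[2],y,None if q is None else np.round(q,2))
E
```

```text
brk 0.22 -0.643 [-0.06 -0.13 -0.1   1.61  0.    2.15]
brk 0.22 2.499 [-0.06 -0.13 -0.1   1.61  0.   -0.99]
brk 0.22 0.262 [-0.06 -0.13 -0.1   1.61  0.    1.25]
brk 0.22 3.403592653589793 [-0.06 -0.13 -0.1   1.61  0.   -1.9 ]
brk 0.22 -2.879592653589793 [-0.06 -0.13 -0.1   1.61  0.   -1.9 ]
brk 0.22 1.8 [-0.06 -0.13 -0.1   1.61  0.   -0.29]
brk 0.22 -1.3 [-0.06 -0.13 -0.1   1.61  0.    2.81]
brk 0.018 -0.643 [-0.06 -0.06 -0.44  1.19  0.    2.15]
brk 0.018 2.499 [-0.06 -0.06 -0.44  1.19  0.   -0.99]
brk 0.018 0.262 [-0.06 -0.06 -0.44  1.19  0.    1.25]
brk 0.018 3.403592653589793 [-0.06 -0.06 -0.44  1.19  0.   -1.9 ]
brk 0.018 -2.879592653589793 [-0.06 -0.06 -0.44  1.19  0.   -1.9 ]
brk 0.018 1.8 [-0.06 -0.06 -0.44  1.19  0.   -0.29]
brk 0.018 -1.3 [-0.06 -0.06 -0.44  1.19  0.    2.81]
pan 0.15 -0.643 [-0.13  0.32  0.25  1.5   0.    2.08]
pan 0.15 2.499 [-0.13  0.32  0.25  1.5   0.   -1.06]
pan 0.15 0.262 [-0.13  0.32  0.25  1.5   0.    1.18]
pan 0.15 3.403592653589793 [-0.13  0.32  0.25  1.5   0.   -1.96]
pan 0.15 -2.879592653589793 [-0.13  0.32  0.25  1.5   0.   -1.96]
pan 0.15 1.8 [
[... 570 characters left out ...]
  1.54  0.   -1.4 ]
jig 0.15 0.262 [-0.48  0.45  0.42  1.54  0.    0.83]
jig 0.15 3.403592653589793 [-0.48  0.45  0.42  1.54  0.   -2.31]
jig 0.15 -2.879592653589793 [-0.48  0.45  0.42  1.54  0.   -2.31]
jig 0.15 1.8 [-0.48  0.45  0.42  1.54  0.   -0.71]
jig 0.15 -1.3 [-0.48  0.45  0.42  1.54  0.    2.39]
jig 0.03 -0.643 [-0.48  0.49  0.23  1.31  0.    1.74]
jig 0.03 2.499 [-0.48  0.49  0.23  1.31  0.   -1.4 ]
jig 0.03 0.262 [-0.48  0.49  0.23  1.31  0.    0.83]
jig 0.03 3.403592653589793 [-0.48  0.49  0.23  1.31  0.   -2.31]
jig 0.03 -2.879592653589793 [-0.48  0.49  0.23  1.31  0.   -2.31]
jig 0.03 1.8 [-0.48  0.49  0.23  1.31  0.   -0.71]
jig 0.03 -1.3 [-0.48  0.49  0.23  1.31  0.    2.39]
```

```bash
python3 - <<'E'
from h import *
import pickle
D={}
for n,p,y in [("wjig",(.56,-.23,.25),.262),("wpan",(.57,-.0,.26),.262),("wbrk",(.42,.05,.22),-.643)]:
    r.movep(p,down(y)); r.wait(.2)
    P=camera_params("wrist"); im=camera("wrist"); D[n]=(P,im)
    cv2.imwrite(f"pics/{n}.png",cv2.resize(np.ascontiguousarray(im[:,:,::-1]),(800,600),interpolation=cv2.INTER_CUBIC))
    s=r.observe(); print(n,s["clock"],s["ee_pos"],-P["R"].T@P["t"])
pickle.dump(D,open("w.pkl","wb"))
E
```

```text
wjig 2.2417 [ 0.55959757 -0.23077381  0.25002375] [ 0.53970237 -0.15369543  0.39222394]
wpan 3.4083 [ 0.57009246 -0.00147219  0.25972615] [0.55041835 0.07561328 0.40186491]
wbrk 4.5917 [0.42071815 0.0497585  0.22017753] [0.46814969 0.11389167 0.36248096]
```

View pics/wjig.png

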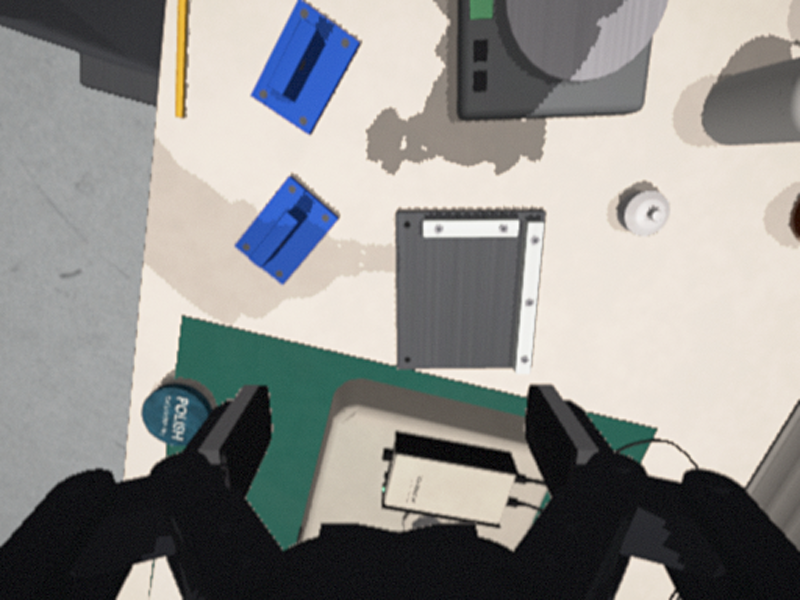

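View pics/wpan.png

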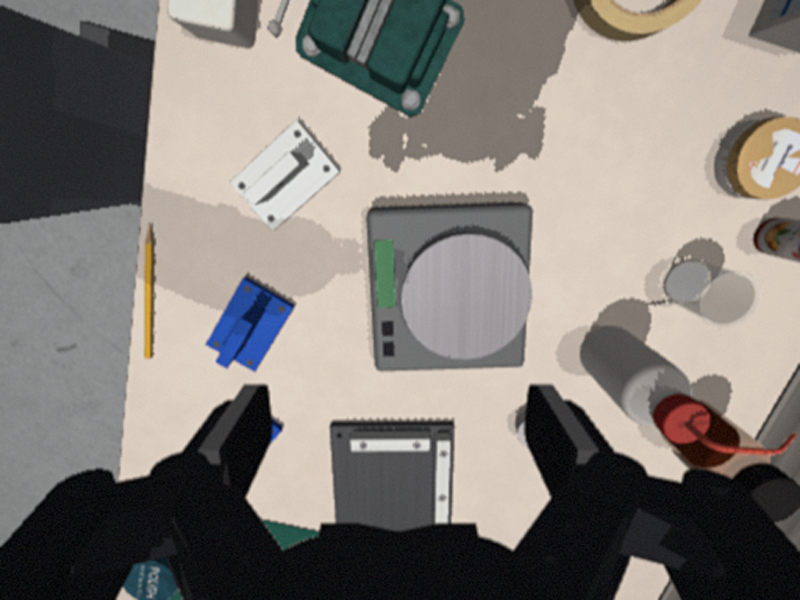

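View pics/wbrk.png

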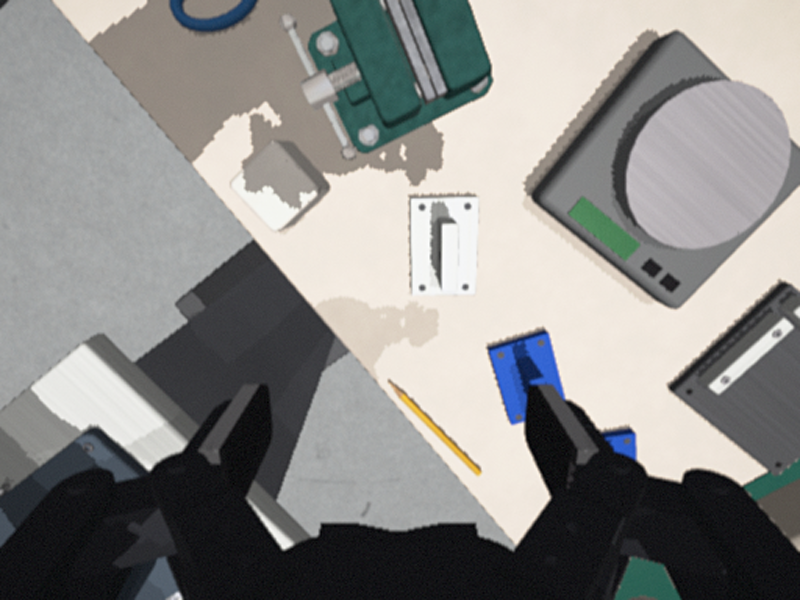

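Wrist views: the jig plate top runs from about (397,211) to (545,211), with the corner at upper right. The pan is centred near (467,296), and the bracket foot spans (410,196) to (478,295). Next I'll crop for exact readings.

```bash
python3 - <<'E'
from h import *
import pickle
D=pickle.load(open("w.pkl","rb"))
crop(D["wjig"][1],245,125,115,120,5,"pics/c1.png")
crop(D["wpan"][1],230,120,120,120,5,"pics/c2.png")
crop(D["wbrk"][1],255,115,60,80,7,"pics/c3.png")
E
```

```text
(no output)
```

View pics/c1.png

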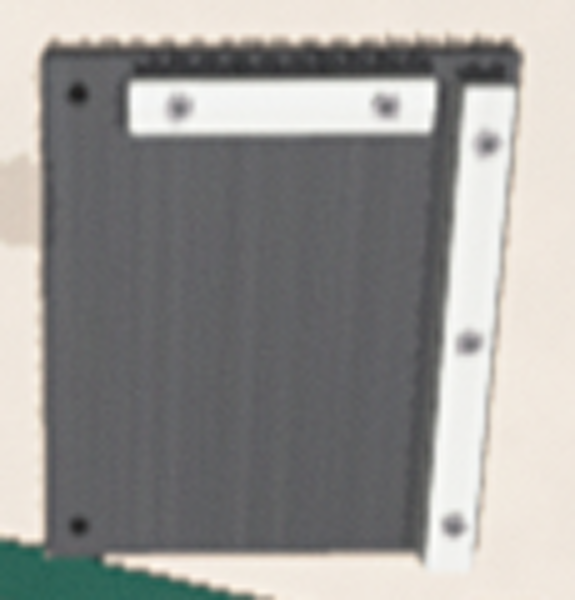

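View pics/c2.png

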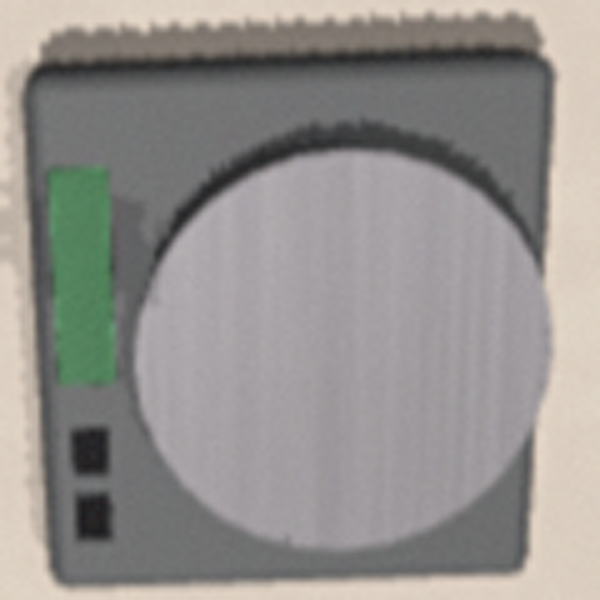

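View pics/c3.png

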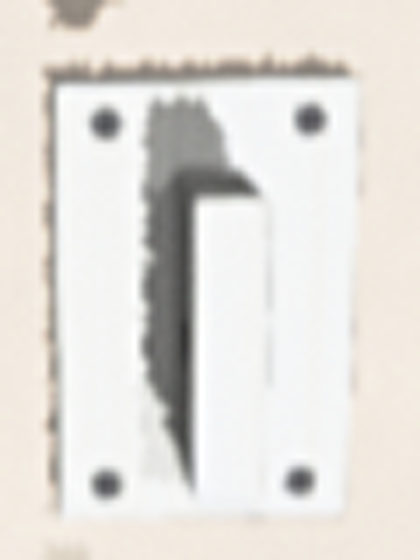

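```bash
python3 - <<'E'
from h import *
import pickle
D=pickle.load(open("w.pkl","rb"))
def mk(n,u0,v0,s): return lambda p,z: ray(None,(u0+(p[0]+.5)/s-.5,v0+(p[1]+.5)/s-.5),z,D[n][0])[:2]
f=mk("wjig",245,125,5)
ang=lambda d: np.arctan2(d[1],d[0])
C=np.array([f(p,.01) for p in [(45,50),(519,50),(47,551)]])
print("jig x ang",ang(C[1]-C[0]),"y ang-90",ang(C[0]-C[2])-np.pi/2,np.linalg.norm(C[1]-C[0]),np.linalg.norm(C[0]-C[2]),"centre",(C[1]+C[2])/2)
s=np.array([f(p,.025) for p in [(130,135),(434,135)]]); l=np.array([f(p,.025) for p in [(425,568),(463,86)]])
print("short",ang(s[1]-s[0]),np.linalg.norm(s[1]-s[0]),"long-90",ang(l[1]-l[0])-np.pi/2,np.linalg.norm(l[1]-l[0]))
a=np.linalg.solve(np.stack([s[1]-s[0],-(l[1]-l[0])],1),l[0]-s[0]); X=s[0]+a[0]*(s[1]-s[0])
th=.262; R=np.array([[np.cos(th),-np.sin(th)],[np.sin(th),np.cos(th)]])
print("corner fences",X,"from plate",(C[1]+C[2])/2+R@[.045,.055], "from top", np.array([.62814,-.24773])+R@[.045,.055])
g=mk("wpan",230,120,5)
P=[g(p,.051) for p in [(134,360),(552,350),(350,148),(345,550)]]
print("pan",(P[0]+P[1])/2,(P[2]+P[3])/2,np.linalg.norm(P[0]-P[1]),np.linalg.norm(P[2]-P[3]))
h=mk("wbrk",255,115,7)
C=np.array([h(p,.01) for p in [(54,82),(356,76),(343,514),(62,513)]])
H=np.array([h(p,.01) for p in [(106,123),(311,119),(300,480),(106,484)]])
print("foot",C.mean(0),[np.linalg.norm(C[i]-C[i-1]) for i in range(4)],ang(C[1]-C[2]),ang(C[0]-C[3]))
print("holes",H.mean(0),ang(H[1]-H[2]),ang(H[0]-H[3]),ang(H[1]-H[0])+np.pi/2,ang(H[2]-H[3])+np.pi/2)
W=np.array([h(p,.051) for p in [(195,197),(268,197),(262,495),(192,492)]]); print("web",W.mean(0),[np.linalg.norm(W[i]-W[i-1]) for i in range(4)])
E
```

```text
jig x ang 0.25994122578141526 y ang-90 0.26302557405948335 0.12679651330180694 0.14777900189116328 centre [ 0.62926897 -0.24775982]
short 0.2599536594750522 0.0795838781251239 long-90 0.2707984923157336 0.13822567484772863
corner fences [ 0.65881394 -0.18447197] from plate [ 0.65848759 -0.18298118] from top [ 0.65735862 -0.18295136]
pan [ 0.63322151 -0.01493199] [ 0.63466207 -0.01546288] 0.10910801980544572 0.10996032204974099
foot [0.45854836 0.038872  ] [np.float64(0.07857175692512777), np.float64(0.05270867327016209), np.float64(0.0797960608962472), np.float64(0.05253788623852483)] 0.9523500215676458 0.9547963510255048
holes [0.45852088 0.03821768] 0.9447333479601837 0.9438673682042699 0.9462857016045944 0.9483473816357576
web [0.45874483 0.03914275] [np.float64(0.04819904771139189), np.float64(0.011469625783179267), np.float64(0.04871623901219416), np.float64(0.011556592012994188)]
```

Independent measurements agree to within about 2 mm and 0.01 rad. Grasping now.

```bash
python3 - <<'E'
from h import *
q=down(-.624)
r.movep((.4583,.0387,.10),q); hand.gripper_to(.6)
print(r.movel((.4583,.0387,.019),v=.12,guard=10)); 
hand.gripper_to(0,60); s=r.observe(); print(s["width"],s["ee_pos"],s["wrist_force"])
r.movel((.4583,.0387,.16),v=.12); r.wait(.2); s=r.observe(); print(s["clock"],s["width"],s["ee_pos"],s["wrist_force"])
P=camera_params("wrist");im=camera("wrist"); cv2.imwrite("pics/g1.png",im[:,:,::-1])
E
```

```text
False
0.13232498480261545 [0.45934882 0.03856608 0.02001144] [0.58652343 0.10477523 2.94359822]
8.3833 0.12689385312599422 [0.45780968 0.03871098 0.15919417] [-0.06985891 -0.42408701 -2.10953629]
```

View pics/g1.png

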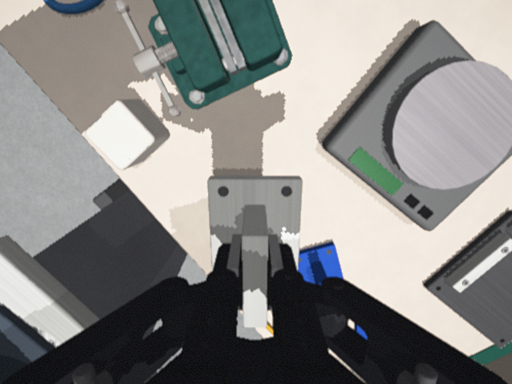

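Lifted 2.1 N, gripped symmetrically. Moving to the pan.

```bash
python3 - <<'E'
from h import *
q=down(.263)
r.movep((.6335,-.0152,.15),q)
r.movel((.6335,-.0152,.085),v=.1)
print(r.movel((.6335,-.0152,.0685),v=.03,guard=4)); s=r.observe(); print(s["ee_pos"],s["wrist_force"])
hand.gripper_to(.45); s=r.observe(); print(s["clock"],s["ee_pos"],s["wrist_force"],s["width"])
r.movel((.6335,-.0152,.15),v=.12)
c,si=np.cos(.263),np.sin(.263)
r.movel((.5535,-.0152-.02,.24),v=.3); r.wait(.1)
for n in ["wrist","top"]:
    P=camera_params(n); im=camera(n); np.save(f"pics/{n}2.npy",im)
    import pickle; pickle.dump(P,open(f"{n}2.pkl","wb"))
    cv2.imwrite(f"pics/{n}2.png",im[:,:,::-1])
crop(np.load("pics/top2.npy"),180,115,80,80,7,"pics/top2c.png")
print(r.observe()["clock"])
E
```

```text
False
[ 0.63357547 -0.0152224   0.06883072] [-0.49920217 -0.46405634  0.20709884]
11.2167 [ 0.63356132 -0.01519891  0.06861397] [-0.07631611 -0.79295464 -0.34969447] 0.44867819872688186
12.8083
```

View pics/wrist2.png

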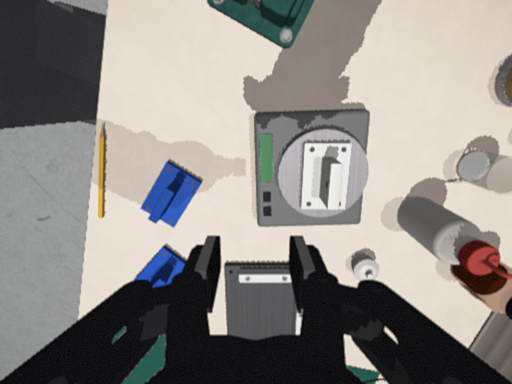

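View pics/top2c.png

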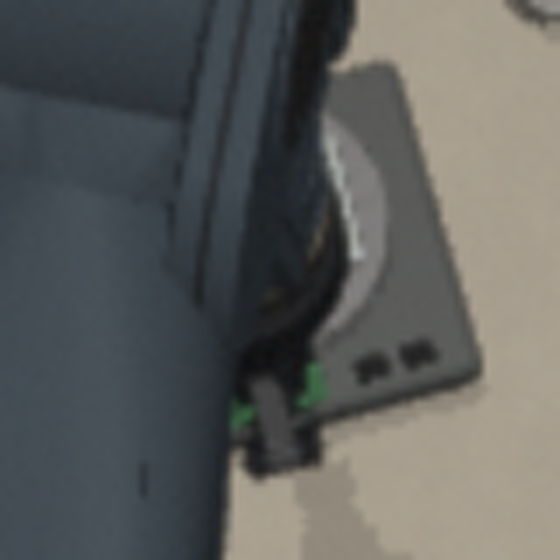

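The bracket is standing upright on the pan, with its foot around (327,174) and the pan around (322,172). Enlarging to measure.

```bash
python3 - <<'E'
from h import *
crop(np.load("pics/wrist2.npy"),245,100,130,130,6,"pics/w2c.png")
E
```

```text
(no output)
```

View pics/w2c.png

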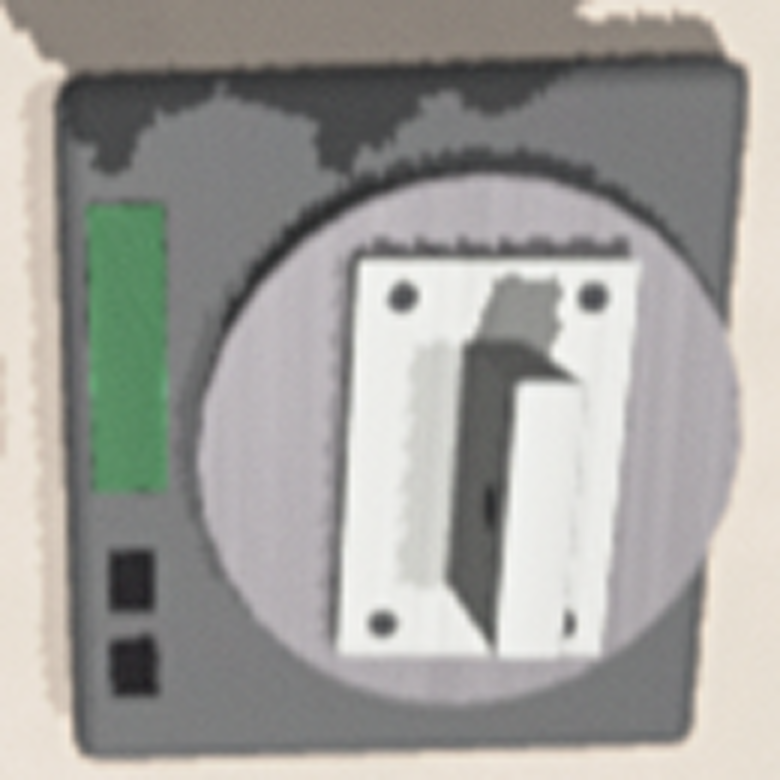

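```bash
python3 - <<'E'
from h import *
import pickle
P=pickle.load(open("wrist2.pkl","rb"))
h=lambda p,z: ray(None,(245+(p[0]+.5)/6-.5,100+(p[1]+.5)/6-.5),z,P)[:2]
ang=lambda d: np.arctan2(d[1],d[0])
C=np.array([h(p,.058) for p in [(358,258),(640,260),(602,658),(337,656)]])
print("foot",C.mean(0),[np.linalg.norm(C[i]-C[i-1]) for i in range(4)],ang(C[1]-C[2]),ang(C[0]-C[3]),ang(C[1]-C[0])+np.pi/2,ang(C[2]-C[3])+np.pi/2)
A=[h(p,.048) for p in [(200,450),(740,430),(490,172),(460,705)]]
print("pan",(A[0]+A[1])/2,(A[2]+A[3])/2,np.linalg.norm(A[0]-A[1]))
print(r.observe()["clock"])
E
```

```text
foot [ 0.63450542 -0.01607206] [np.float64(0.08043502287580054), np.float64(0.053319228440412064), np.float64(0.08045362316168685), np.float64(0.053965642294035304)] 1.842517962461467 1.8344845425916905 1.8269787283926668 1.8267720647698953
pan [ 0.63309416 -0.01365268] [ 0.63485037 -0.0156807 ] 0.10853104362731104
12.8083
```

The bracket is about 2 mm or less from the pan's centre and upright. I'll wait a further second, then regrasp it and move over to the jig.

```bash
python3 - <<'E'
from h import *
r.wait(1.0)
q=down(.263)
r.movel((.6335,-.0152,.15),v=.3)
r.movel((.6335,-.0152,.0675),v=.12,guard=8)
hand.gripper_to(0,80); s=r.observe(); print(s["clock"],s["width"],s["ee_pos"],s["wrist_force"])
r.movel((.6335,-.0152,.13),v=.12)
th=.263; R=np.array([[np.cos(th),-np.sin(th)],[np.sin(th),np.cos(th)]]); c=np.array([.6586,-.1840])
p=c+R@[-.036,-.050]; print(p)
r.movel((*p,.13),v=.2); r.wait(.3); s=r.observe(); print(s["clock"],s["width"],s["ee_pos"],s["wrist_force"])
r.movel((*p,.045),v=.1); r.wait(.3); s=r.observe(); print("pre",s["ee_pos"],s["wrist_force"])
print(r.movel((*p,.026),v=.015,guard=3)); r.wait(.2); s=r.observe(); print(s["clock"],s["ee_pos"],s["wrist_force"],s["ft_torque"])
im=camera("wrist"); cv2.imwrite("pics/w3.png",cv2.resize(im[:,:,::-1],(800,600)))
im=camera("scene"); crop(im,270,170,110,80,7,"pics/s3.png")
E
```

```text
15.55 0.12659077046351083 [ 0.63437542 -0.01534404  0.06837852] [ 0.35468237 -0.24537106  0.89517983]
[ 0.63683681 -0.24163995]
17.8083 0.1224471956860148 [ 0.63700933 -0.24079717  0.13013236] [-0.85928347  0.03198393 -1.51655212]
pre [ 0.63728702 -0.24184259  0.0458037 ] [ 0.41959726 -0.65329288 -1.16704428]
True
20.2167 [ 0.6367808  -0.24162996  0.03055223] [0.04157252 0.05938781 6.14130065] [-0.04469581 -0.16748342  0.01067183]
```

View pics/w3.png

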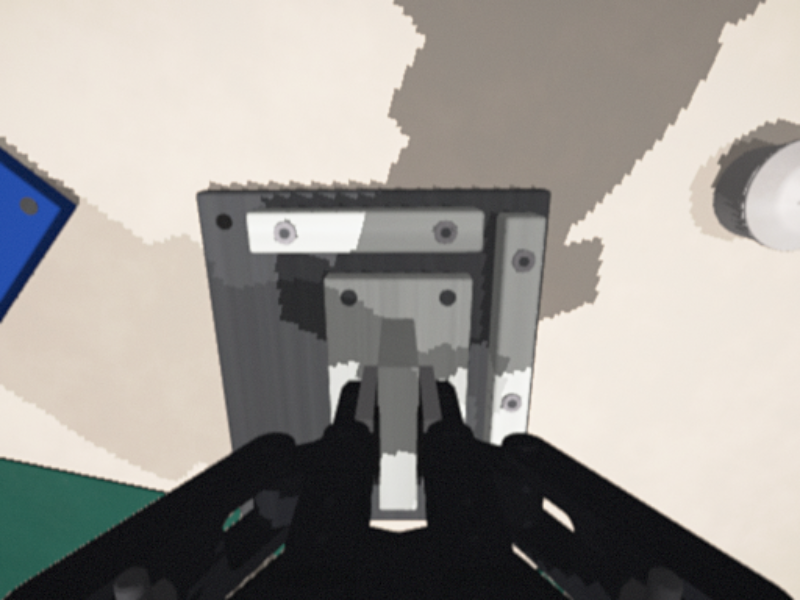

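View pics/s3.png

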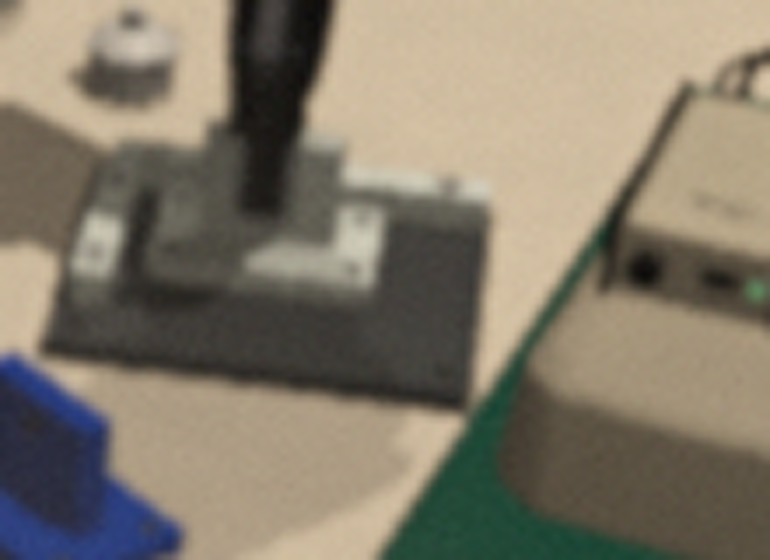

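The bracket is flat on the base with a gap of about 9 mm to each fence, and parallel to them. Now I'll press it into the corner.

```bash
python3 - <<'E'
from h import *
th=.263; R=np.array([[np.cos(th),-np.sin(th)],[np.sin(th),np.cos(th)]]); c=np.array([.6586,-.1840])
def st(l):
    s=r.observe(); print(l,round(s["clock"],2),"jigxy mm",(R.T@(s["ee_pos"][:2]-c)*1e3).round(2),"z",round(s["ee_pos"][2]*1e3,2),"F",(R.T@s["wrist_force"][:2]).round(2),round(s["wrist_force"][2],2),"T",s["ft_torque"].round(2),round(s["width"],3))
    return s
s=st("0"); z=.0304
def go(a,v=.015,guard=None):
    g=r.movel((*(c+R@a),z),v=v,guard=guard); r.wait(.25); st((g,a)); return g
go([-.036,-.030],guard=5)
e=R.T@(r.observe()["ee_pos"][:2]-c)
go([-.017,e[1]],guard=5)
im=camera("wrist"); cv2.imwrite("pics/w4.png",cv2.resize(im[:,:,::-1],(800,600)))
E
```

```text
0 20.32 jigxy mm [-36.07 -49.98] z 30.54 F [-0.04 -1.23] 5.69 T [-0.05 -0.16 -0.02] 0.129
(True, [-0.036, -0.03]) 21.35 jigxy mm [-35.93 -39.76] z 30.59 F [0.22 0.19] 0.88 T [ 0.19 -0.03 -0.  ] 0.13
(True, [-0.017, np.float64(-0.03976393770666734)]) 22.33 jigxy mm [-27.06 -40.29] z 30.59 F [-0.34 -0.06] 4.42 T [ 0.18 -0.03  0.05] 0.128
```

View pics/w4.png

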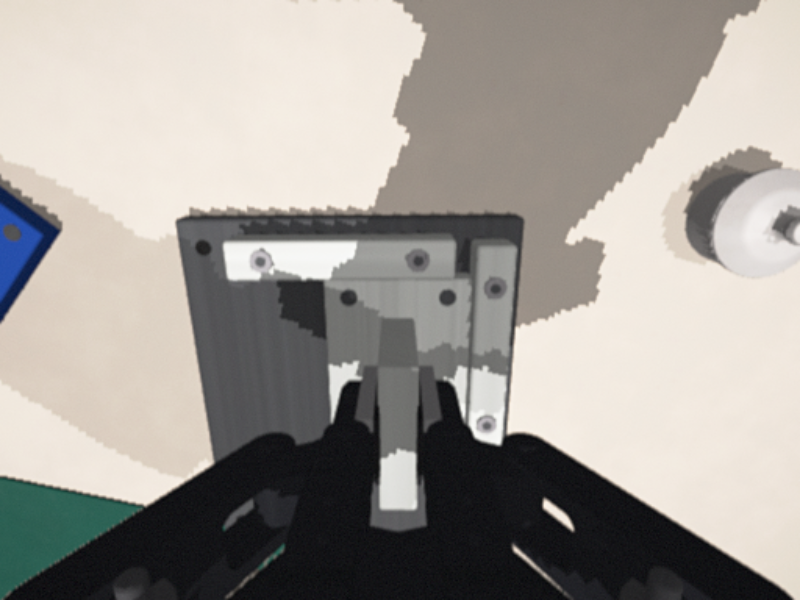

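Contact came at (-27.1, -39.8 to -40.3) mm from the corner, as expected for the seated position. Now I'll increase the press in small steps.

```bash
cat >> h.py <<'E'
th=.263; R2=np.array([[np.cos(th),-np.sin(th)],[np.sin(th),np.cos(th)]]); c=np.array([.6586,-.1840])
def st(l):
    s=r.observe(); print(l,round(s["clock"],2),"jigxy mm",(R2.T@(s["ee_pos"][:2]-c)*1e3).round(2),"z",round(s["ee_pos"][2]*1e3,2),"F",(R2.T@s["wrist_force"][:2]).round(2),round(s["wrist_force"][2],2),"T",s["ft_torque"].round(2),round(s["width"],3))
    return s
def go(a,z=.0304,v=.01):
    r.movel((*(c+R2@a),z),v=v); r.wait(.3); st(np.round(a,4))
E
python3 - <<'E'
from h import *
go([-.0265,-.0395]); go([-.0255,-.0385]); go([-.0245,-.0375])
for i in range(3): r.wait(.2); st("w")
E
```

```text
[-0.0265 -0.0395] 23.08 jigxy mm [-26.89 -40.21] z 30.71 F [-4.74 -2.19] 5.38 T [-0.69  0.62  0.13] 0.125
[-0.0255 -0.0385] 23.68 jigxy mm [-26.83 -39.85] z 30.81 F [-6.06 -4.12] 6.14 T [-1.    0.9   0.07] 0.124
[-0.0245 -0.0375] 24.27 jigxy mm [-26.75 -39.53] z 30.89 F [-6.82 -4.88] 6.4 T [-1.32  1.3   0.16] 0.122
w 24.47 jigxy mm [-26.75 -39.54] z 30.9 F [-7.42 -5.55] 7.4 T [-1.34  1.21  0.14] 0.128
w 24.67 jigxy mm [-26.74 -39.51] z 30.87 F [-7.32 -5.49] 6.22 T [-1.36  1.3   0.11] 0.125
w 24.87 jigxy mm [-26.75 -39.54] z 30.89 F [-6.5  -4.97] 6.53 T [-1.25  1.25  0.16] 0.129
```

```bash
python3 - <<'E'
from h import *
go([-.024,-.0362],z=.0300)
r.wait(.3); s=st("w"); M=Ro.from_quat(s["orientation"]).as_matrix(); print("tool z",M[:,2].round(4),"yaw",np.arctan2(M[1,1],M[0,1]))
P=camera_params("wrist"); im=camera("wrist"); crop(im,105,125,235,180,3.4,"pics/w5.png")
im=camera("scene"); crop(im,270,170,110,80,7,"pics/s5.png")
E
```

```text
[-0.024  -0.0362] 25.46 jigxy mm [-26.67 -39.43] z 30.97 F [-8.13 -6.04] 7.86 T [-1.72  1.45  0.25] 0.123
w 25.76 jigxy mm [-26.71 -39.41] z 30.93 F [-8.51 -6.74] 7.11 T [-1.75  1.49  0.25] 0.127
tool z [-0.0095 -0.0094 -0.9999] yaw 0.25980996429666553
```

View pics/w5.png

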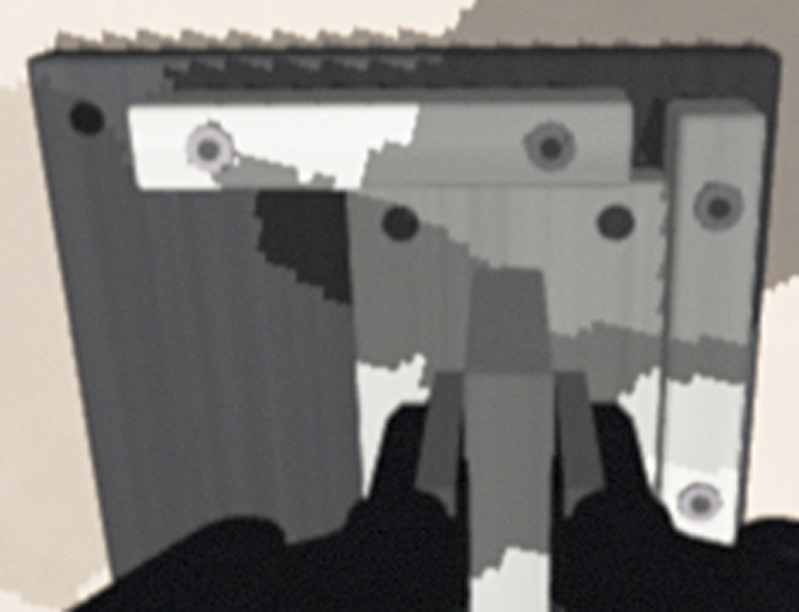

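View pics/s5.png

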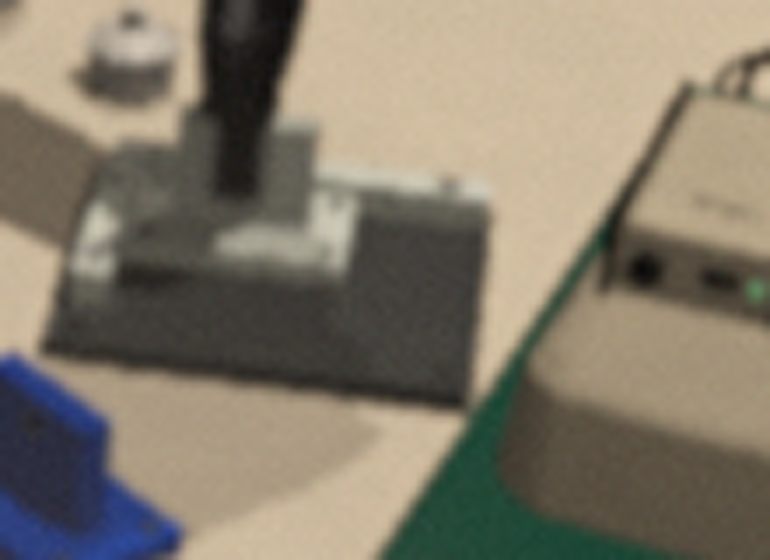

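The bracket is flush with the short fence along (350–630,188) and with the long fence along about x=663, and the fingers clear both fences. Tool tilt is about 0.013 rad, and the press is steady at about 8 N and 6.5 N. Handing in.

```bash
python3 - <<'E'
from h import *
r.wait(.3); st("pre")
workorder.hand_in()
try: st("post")
except Exception as e: print(e)
E
```

```text
pre 26.16 jigxy mm [-26.72 -39.43] z 30.92 F [-9.36 -6.19] 7.22 T [-1.73  1.44  0.23] 0.126
the job is handed in; nothing more can be done
the job is handed in; nothing more can be done
```

I weighed the bracket and pressed it into the jig corner, and handed the job in at about 26 s with the arm still gripping and pressing. The hand-in reports no verdict.

- **Weighing:** The bracket stood upright on the pan, about 2 mm or less from its centre by the wrist camera. I left it clear of the fingers for over 2 s. The top camera could not confirm this because the arm blocked its view.
- **Seating:** My last reading put the held bracket at about (-26.7, -39.4) mm from the corner, against a target of (-27, -40). This comes from the arm position and a corner I measured in the pictures, good to about 2 mm. The picture showed the bracket flush with both fences.
- **Pressing:** The wrist force was about 9 N toward the long fence, 6 N toward the short fence and 7 N down, with a commanded grip of 80 N. I could not measure the force on each fence directly, only at the wrist.
- **Alignment:** The tool had tilted about 0.013 rad under the press, so the bracket may be tilted by about that much. Tool yaw was 0.260 rad, against the jig's measured 0.26–0.27 rad.
- **Bystanders:** I never brought the arm near the white block, tin, cup, pencil or blue look-alikes. I did not measure their positions again at the end.

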